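Run down the burr wing nut of a coffee grinder

ROBOT

A 6-joint arm with a two-finger parallel gripper is mounted at the origin on the work surface. World frame = base frame: x ahead of the robot, y to its left, z up, the work surface at z = 0. Lengths are in m, angles in rad, forces in N, time in s.
With the tool pointing down it reaches from about 0.275 to 0.725 m from the base axis. Payload 15.9 kg.
Tool frame: the origin (TCP) lies between the finger pads; the fingertips stand bot.finger_overhang ahead of it and the grasp point (between the pads) lies 6 mm ahead of it (bot.finger_overhang is the distance from the TCP to the fingertips, in m); z points along the fingers, y is the line along which they close (so a half turn about z gives the same grasp; the last joint's range is limited). The gripper opens to 85 mm and grips with 20 to 120 N. Pads are 22 mm wide; open, the fingers measure 114 mm over their backs; the gripper's body (76 mm by 85 mm) begins 54 mm behind the grasp point. The pads swing forward as they close: fully open they stand 13 mm farther back than shut.
Start: joints at [1.148, 0.213, -0.034, 1.323, 0, 1.571], TCP at [0.205, 0.456, 0.256] pointing down, gripper open.
Joint ranges: [-2.98, 2.98], [-0.74, 1.72], [-1.14, 1.35], [-2.1, 2.04], [-1.57, 1.44], [-3.14, 3.14]. Speed limits (rad/s): [1.89, 1.89, 2.39, 2.57, 3.14, 3.14].

INTERFACE

Orientations are given as a rotation vector (axis times angle).
In Python, from rig import bot gives the robot as it stands. Calls block until the motion is done:
- bot.move_pose(position, orientation): joint-space move of the TCP to a pose.
- bot.movel(position, orientation=None, max_speed=0.15, stop_force=None): straight line of the TCP; orientation=None keeps the orientation; max_speed is the mean speed in m/s. With stop_force (N) it stops when the force on the tool has changed by that much, and returns True; else False.
- bot.move_joints(angles): joint-space move.
- bot.grip(opening): finger opening in m; the grip force is fixed at half the most; returns when the fingers have stopped.
- bot.hold(seconds).
- bot.inverse_kinematics(position, orientation): joint angles nearest the present ones, or None.
- bot.observe(): the state.
- bot.read_camera(name): name is "side" or "top"; returns a dict with "image" (400x640x3 uint8, red, green, blue), "mtx" (3x3 intrinsics, pixels), "D" ([k1, k2, p1, p2, k3] as OpenCV has them; the pictures are not rectified), "R" (3x3) and "t" (3): a world point X has camera coordinates R X + t. Camera axes: x right, y down, z forward; pixel columns grow to the right and rows downward; lengths in m; the calibration is good to about 2 mm. A picture is of the moment at which its call begins. There is no depth.
A pose or a line that the arm cannot do raises bot.Unreachable and nothing moves.
- bot.hand_in(): hands the job in; it is judged then, once.
The state is a dict: "time_s": time; "joints": joint angles; "qvel": joint speeds; "joint_torque": joint torques, N m; "ee_pos": TCP position; "ee_rot": TCP orientation; "contact_force": force on the tool from outside, world axes, zero at the start; "torque": the same for the moment, N m; "grip_width": finger opening in m; "grasp_force": force on a finger pad.
Only numpy, scipy, OpenCV 4.12 (cv2) and the standard library are available. Lean on these libraries where they do the work, as an engineer would, in place of code of your own. Each camera call takes 0.05 s, during which the arm holds its last target. There are 200 camera calls.

TASK

The coffee grinder has been cleaned and its hopper is still off: the brass wing nut in the middle of its top is loose. With the fingertips, push the wings round clockwise, stroke after stroke, until the nut is fully home on the steel burr carrier; do not pinch a wing between the fingers. Leave the grinder standing where it is and leave the other things on the counter alone.

Things in the scene. Friction and masses are not known exactly. Their poses are not given: they have to be found in the camera images.
- grinder: Black and aluminium coffee grinder, hopper off, foot 190 (x) x 150 (y) mm, 4 kg, loose on rubber feet: a sideways push of some 15 N on its top tips or shifts it. Origin: centre of the underside, z up; the nut's upright axis passes through it. Spout on the +x side, below the deck.
- carrier_top (a point): Centre of the top of the steel burr carrier, a disc of radius 40 mm, 150 mm above the counter, on which the nut seats. Around it the black deck (radius 62 mm) lies 8 mm lower. A steel stud (radius 4 mm) rises through the nut to 42 mm above this point. Axes as the grinder's.
- guard_top (a point): Middle of the top edge of the black upright guard on the grinder's -x side, 185 mm above the counter, 39 mm from the nut's axis. The guard is 6 mm thick, inner radius 36 mm, and covers about 43 degrees to either side of the -x direction. A finger does not fit between guard and nut hub: strokes run round the open +x side.
- nut (a joint): How far the wing nut is unscrewed, in rad: 0 = fully home (hard stop on the carrier), at the start 6 to 10. Turning clockwise seen from above lowers the value. The nut drops 5 mm a turn, turns with about 0.035 N m of friction (1 to 2 N on a wing) and stays where it is left.
- nut_mid (a point): Centre of the brass wing nut, on its axis, 16 mm above the nut's underside (so 166 mm above the counter when home, up to 8 mm more when loose). Its x axis runs along the two opposite wings, z up, and turns with the nut. Round hub: radius 14 mm, 14 mm high. Each wing is an upright plate 6 mm thick reaching to 32 mm from the axis, from 3 to 29 mm above the nut's underside.
- wing_fronts: The faces of the two wings that are pushed to tighten (the front 3 mm of each plate: on the +y side of the wing along the nut's +x axis, on the -y side of the other). Origin on the nut's axis at its underside.
- wing_backs: The opposite faces of the two wings (the other 3 mm of each plate). Origin on the nut's axis at its underside. Pressing on fronts and backs at once is a pinch.
- hopper: Clear plastic bean hopper, open cup widening upward, radius 30 to 52 mm, 100 mm tall, standing on the counter. Origin: centre of its underside. To be left alone.
- canister: White square tin with dark wooden lid, 90 x 90 x 117 mm. Origin: centre of its underside. To be left alone.
- mug: White mug, radius 38 mm, 85 mm tall, handle on its +y side. Origin: centre of its underside. To be left alone.
- tamper: Steel tamper with wooden handle, radius 29 mm, 82 mm tall. Origin: centre of its underside. To be left alone.

How it is judged:
By the outcome, as a careful person would: the job done as asked, in the order asked, and still so for the second after the job is handed in, with the robot touching nothing.
It also fails if it takes over 67 s, if anything falls off the work surface, if the arm or the gripper's body presses on something with over 40 N, if the wrist force passes 120 N, or if a joint passes its speed limit or range.

## Working session

There is one attempt and no reset: what is moved stays moved. The work goes in short steps, each a Python script; the robot and the scene stay as the last script left them, time stands still between calls to the robot, and variables do not carry over. Pictures are saved under pics/ and viewed, at most 10 in all, crops included, and the job is handed in when it is done.

```bash
mkdir -p pics; python3 - <<'E'
from rig import bot
import cv2
print(bot.finger_overhang, bot.observe())
for n in("side","top"):
    c=bot.read_camera(n); cv2.imwrite(f"pics/{n}0.png",c["image"][:,:,::-1]); print(n,c["mtx"],c["D"],c["R"],c["t"], -c["R"].T@c["t"])
E
```

```text
0.025 {'time_s': 0.0, 'joints': array([ 1.14797256e+00,  2.13357155e-01, -3.50707166e-02,  1.32349943e+00,
       -1.59886813e-05,  1.57083997e+00]), 'qvel': array([ 8.90560890e-05,  2.21276626e-03,  5.14662864e-04, -1.79034650e-04,
       -2.97160338e-06, -2.20511253e-04]), 'joint_torque': array([-2.61304718e-03, -6.86171079e+01,  4.87119770e+01,  1.74184662e-02,
       -8.71000066e-05, -4.74965560e-06]), 'ee_pos': array([0.20504206, 0.45567442, 0.25581104]), 'ee_rot': array([-6.59253958e-01, -3.07141545e+00,  1.74213069e-03]), 'contact_force': array([-0.08713501, -0.58633032,  0.46373018]), 'torque': array([-0.02890724, -0.00748877,  0.01646816]), 'grasp_force': 0.0, 'grip_width': 0.0853021253470412}
side [[475.50921219   0.         325.575612  ]
 [  0.         475.50921219 205.86307602]
 [  0.           0.           1.        ]] [-0.01423492  0.          0.          0.          0.        ] [[ 0.92422535 -0.38170001 -0.01061143]
 [-0.20806091 -0.48009502 -0.85218509]
 [ 0.32018456  0.78981889 -0.52313284]] [-0.50988647  0.24086919  1.07867644] [ 0.17598992 -0.9309426   0.76414558]
top [[464.70040894   0.         313.95339477]
 [  0.         464.70040894 198.31712046]
 [  0.           0.           1.        ]] [-0.07270636  0.          0.          0.          0.        ] [[ 0.02957152 -0.99945077 -0.01495634]
 [-0.99765636 -0.02858815 -0.06216512]
 [ 0.06170341  0.0167596  -0.99795381]] [0.00159039 0.55567759 1.13317754] [ 0.48440733 -0.00151629  1.1654264 ]
```

View pics/side0.png

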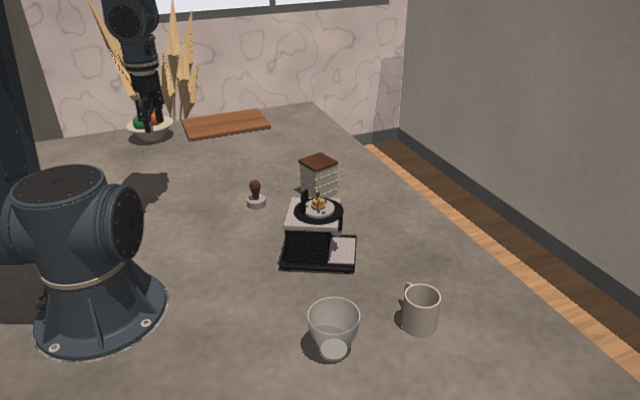

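View pics/top0.png

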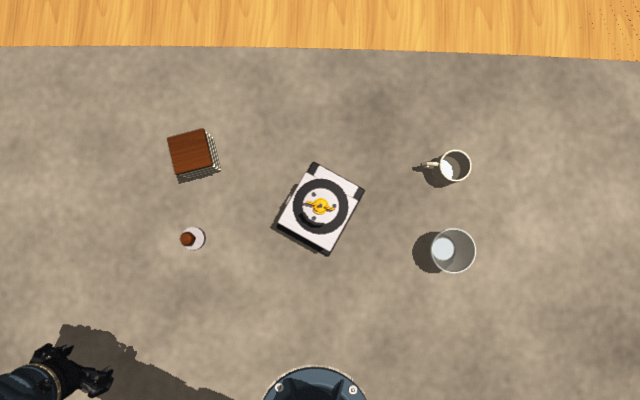

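The side view shows the grinder's nut at about (319,203). The top view has it at (320,206), with the guard at the lower left. I'll zoom in on both.

```bash
python3 - <<'E'
import cv2, numpy as np
a=cv2.imread("pics/top0.png")[155:265,265:375]; b=cv2.imread("pics/side0.png")[175:285,265:375]
f=lambda i:cv2.resize(i,(400,400),interpolation=cv2.INTER_CUBIC)
cv2.imwrite("pics/crop0.png",np.hstack([f(a),f(b)]))
E
```

```text
(no output)
```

View pics/crop0.png

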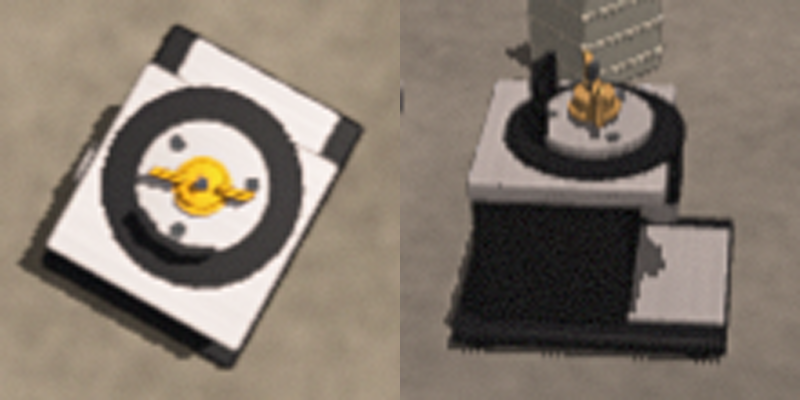

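The crop shows the nut hub at top-view pixel (320.8,206.2). The wings run nearly left to right in the image, and the guard is at about (310,222). Next I'll measure these with masks and rays.

```bash
cat > h.py <<'E'
import cv2, numpy as np
from rig import bot
def ray(c,p):
    u=cv2.undistortPoints(np.array([[p]],float),c["mtx"],c["D"])[0,0]
    return -c["R"].T@c["t"], c["R"].T@np.array([*u,1.])
def onplane(c,p,z):
    o,d=ray(c,p); return o+d*(z-o[2])/d[2]
def tri(c1,p1,c2,p2):
    o,d=ray(c1,p1); q,e=ray(c2,p2)
    s=np.linalg.lstsq(np.c_[d,-e],q-o,rcond=None)[0]; a,b=o+s[0]*d,q+s[1]*e
    return (a+b)/2,np.linalg.norm(a-b)
def brass(c,box):
    h=cv2.cvtColor(c["image"],cv2.COLOR_RGB2HSV); m=cv2.inRange(h,(12,120,90),(35,255,255))
    k=np.zeros_like(m); x0,y0,x1,y1=box; k[y0:y1,x0:x1]=m[y0:y1,x0:x1]
    ys,xs=np.nonzero(k); return np.c_[xs,ys].astype(float)
def wing(c,z=.17):
    P=brass(c,(285,170,355,240)); X=np.array([onplane(c,p,z)[:2] for p in P])
    m=X.mean(0); w,v=np.linalg.eigh(np.cov((X-m).T)); a=v[:,1]
    return m,np.degrees(np.arctan2(a[1],a[0]))%180,np.ptp((X-m)@a),len(P)
E
python3 - <<'E'
from h import *
s,t=bot.read_camera("side"),bot.read_camera("top")
print("wing",wing(t))
ps,pt=brass(s,(290,180,350,225)),brass(t,(285,170,355,240))
for q in(ps,pt): print(len(q),q.mean(0),q.min(0),q.max(0))
print("brass centroid tri",tri(t,pt.mean(0),s,ps.mean(0)))
def comps(c,lo,hi,box,n):
    x0,y0,x1,y1=box; m=cv2.inRange(cv2.cvtColor(c["image"],cv2.COLOR_RGB2HSV),lo,hi)[y0:y1,x0:x1]
    cs,_=cv2.findContours(m,cv2.RETR_CCOMP,cv2.CHAIN_APPROX_NONE)
    for k in sorted(cs,key=cv2.contourArea)[::-1][:n]:
        k=k+np.array([x0,y0]); e=cv2.fitEllipse(k); print(cv2.contourArea(k),np.round(e[0],2),np.round(e[1],1),k.reshape(-1,2).min(0),k.reshape(-1,2).max(0),
          "z.142",onplane(c,e[0],.142).round(4),"z.15",onplane(c,e[0],.15).round(4), cv2.minAreaRect(k))
print("top dark");comps(t,(0,0,0),(179,255,95),(265,155,375,265),5)
print("top light");comps(t,(0,0,150),(179,70,255),(265,155,375,265),4)
print("side light");comps(s,(0,0,120),(179,60,255),(280,190,350,235),4)
# guard direction
for p in[(310.4,221.8)]: print("guard",onplane(t,p,.185))
E
```

```text
wing (array([0.53067166, 0.00198699]), np.float64(78.23056237624651), np.float64(0.061387497425340165), 239)
116 [318.17241379 202.04310345] [312. 189.] [325. 209.]
239 [319.90376569 205.60669456] [306. 198.] [334. 213.]
brass centroid tri (array([0.53264626, 0.00142957, 0.16263746]), np.float64(0.0034697298024375122))
top dark
2273.5 [320.02 206.  ] [53.7 54. ] [293 179] [347 233] z.142 [0.5311 0.0018 0.142 ] z.15 [0.5308 0.0018 0.15  ] ((320.0000305175781, 206.00001525878906), (53.740108489990234, 53.740108489990234), 45.0)
1099.5 [320.59 205.26] [36.5 38.4] [301 187] [339 224] z.142 [0.5328 0.0006 0.142 ] z.15 [0.5324 0.0006 0.15  ] ((320.5, 205.49998474121094), (38.18376159667969, 36.769554138183594), 45.0)
531.5 [1293.56 -108.43] [ 306.4 2132.2] [270 184] [333 256] z.142 [ 1.2947 -2.1461  0.142 ] z.15 [ 1.2884 -2.1293  0.15  ] ((309.8741455078125, 221.97866821289062), (66.60338592529297, 51.38652801513672), 31.4295654296875)
72.5 [352.6  205.15] [ 6.7 52.6] [348 187] [364 220] z.142 [ 0.5351 -0.0699  0.142 ] z.15 [ 0.5347 -0.0694  0.15  ] ((354.00006103515625, 203.5), (6.7082037
[... 991 characters left out ...]
), (35.35533905029297, 34.64822769165039), 45.0)
side light
739.0 [310.81 208.1 ] [43.3 77.9] [280 190] [337 234] z.142 [0.5191 0.0131 0.142 ] z.15 [0.5147 0.001  0.15  ] ((308.5, 212.0), (44.0, 57.0), 90.0)
395.0 [330.13 217.91] [37.9 57.1] [320 190] [349 233] z.142 [ 0.5457 -0.0471  0.142 ] z.15 [ 0.5409 -0.0585  0.15  ] ((334.5, 211.5), (43.0, 29.0), 90.0)
214.5 [318.97 207.47] [16.8 27. ] [306 200] [333 216] z.142 [0.5388 0.0078 0.142 ] z.15 [ 0.5341 -0.0042  0.15  ] ((319.5, 208.0), (16.0, 27.0), 90.0)
10.0 [323.  212.5] [3.2 4.2] [321 211] [325 214] z.142 [ 0.5392 -0.0178  0.142 ] z.15 [ 0.5345 -0.0295  0.15  ] ((323.0, 212.5), (3.0, 4.0), 90.0)
guard [0.49523309 0.02097082 0.185     ]
```

The axis measures (0.531, 0.002) and the guard lies at 152° at 40.6 mm, which matches the text, so the grinder's yaw is about -30°. The wings are at 78° and -102°. Next is a reach check for the strokes.

```bash
cat >> h.py <<'E'
from scipy.spatial.transform import Rotation as Rot
AX=np.array([.531,.0018]); YAW=-30; RAD=.027; ZP=.163+bot.finger_overhang; ZH=.212+bot.finger_overhang
SGN=1
def pose(phi,z,r=RAD):          # phi in the grinder frame, deg
    a=np.radians(phi+YAW); u=np.array([np.cos(a),np.sin(a),0]); t=np.array([-u[1],u[0],0])*SGN; d=np.array([0,0,-1.])
    return np.r_[AX+r*u[:2],z], Rot.from_matrix(np.c_[np.cross(t,d),t,d]).as_rotvec()
E
python3 - <<'E'
import h; from h import *
for sg in(1,-1):
    h.SGN=sg
    for phi in(110,80,0,-26,-110): 
        for z in(ZP,ZH):
            q=bot.inverse_kinematics(*pose(phi,z)); print(sg,phi,None if q is None else np.round(q,2))
E
```

```text
1 110 [ 0.05  0.31 -0.08  1.18  0.   -1.34]
1 110 [ 0.05  0.29  0.02  1.3   0.   -1.34]
1 80 [ 0.04  0.33 -0.05  1.19  0.   -0.83]
1 80 [ 0.04  0.32  0.06  1.31  0.   -0.83]
1 0 [-0.02  0.35 -0.03  1.2   0.    0.5 ]
1 0 [-0.02  0.33  0.07  1.31  0.    0.5 ]
1 -26 [-0.04  0.33 -0.05  1.19  0.    0.94]
1 -26 [-0.04  0.31  0.05  1.31  0.    0.94]
1 -110 [-0.03  0.26 -0.15  1.16  0.    2.41]
1 -110 [-0.03  0.24 -0.05  1.28  0.    2.41]
-1 110 [ 0.05  0.31 -0.08  1.18  0.    1.8 ]
-1 110 [0.05 0.29 0.02 1.3  0.   1.8 ]
-1 80 [ 0.04  0.33 -0.05  1.19  0.    2.31]
-1 80 [0.04 0.32 0.06 1.31 0.   2.31]
-1 0 [-0.02  0.35 -0.03  1.2  -0.   -2.64]
-1 0 [-0.02  0.33  0.07  1.31 -0.   -2.64]
-1 -26 [-0.04  0.33 -0.05  1.19  0.   -2.2 ]
-1 -26 [-0.04  0.31  0.05  1.31  0.   -2.2 ]
-1 -110 [-0.03  0.26 -0.15  1.16  0.   -0.73]
-1 -110 [-0.03  0.24 -0.05  1.28  0.   -0.73]
```

```bash
cat >> h.py <<'E'
def f(n=4):
    F=[]
    for _ in range(n): F.append(bot.observe()["contact_force"]); bot.hold(.02)
    return np.mean(F,0)
def stroke(phi0,phi1=-110,step=10,speed=.03,stop=5.):
    "enter at phi0, push clockwise to phi1; returns (phi reached, home?)"
    bot.move_joints(bot.inverse_kinematics(*pose(phi0,ZH)))
    if bot.movel(*pose(phi0,ZP),max_speed=.06,stop_force=6): print("touched going down",bot.observe()["ee_pos"]); return phi0,None
    bot.hold(.1); F0=f(); phi=phi0; home=False; log=[]
    while phi>phi1+.1:
        phi=max(phi-step,phi1); hit=bot.movel(*pose(phi,ZP),max_speed=speed,stop_force=stop)
        d=bot.observe()["contact_force"]-F0; a=np.radians(phi+YAW); T=d@[-np.sin(a),np.cos(a),0]
        log.append((phi,round(T,1)))
        if hit:
            bot.hold(.15); d=f()-F0; T=d@[-np.sin(a),np.cos(a),0]; print("hit at",phi,d.round(1),"tangential",round(T,1))
            if np.hypot(*d[:2])>3.5: home=True; break
    print(log)
    p=bot.observe()["ee_pos"][:2]-AX; real=np.degrees(np.arctan2(p[1],p[0]))-YAW; real=(real+180)%360-180
    bot.movel(*pose(real+6,ZP),max_speed=.05); bot.movel(*pose(real+6,ZH),max_speed=.1)
    print("reached",round(real,1),"t",bot.observe()["time_s"]); return real,home
E
python3 - <<'E'
from h import *
bot.grip(0); 
print(stroke(-20))
bot.move_joints(bot.inverse_kinematics(*pose(0,.32,.17)))
t=bot.read_camera("top"); s=bot.read_camera("side"); print(wing(t), bot.observe()["time_s"])
g=lambda i:cv2.resize(i[:,:,::-1],(400,400),interpolation=cv2.INTER_CUBIC)
cv2.imwrite("pics/c1.png",np.hstack([g(t["image"][155:265,265:375]),g(s["image"][175:285,265:375])]))
E
```

```text
[(-30, np.float64(-0.0)), (-40, np.float64(-0.5)), (-50, np.float64(0.1)), (-60, np.float64(0.2)), (-70, np.float64(-0.0)), (-80, np.float64(0.9)), (-90, np.float64(0.5)), (-100, np.float64(-0.0)), (-110, np.float64(0.6))]
reached -109.8 t 8.025
(np.float64(-109.76074858842546), False)h.py:18: RuntimeWarning: Mean of empty slice.
  m=X.mean(0); w,v=np.linalg.eigh(np.cov((X-m).T)); a=v[:,1]
  ret = ret.dtype.type(ret / rcount)
  avg = a.mean(axis, **keepdims_kw)
  ret = um.true_divide(
h.py:18: RuntimeWarning: Degrees of freedom <= 0 for slice
  m=X.mean(0); w,v=np.linalg.eigh(np.cov((X-m).T)); a=v[:,1]
  c *= np.true_divide(1, fact)
  c *= np.true_divide(1, fact)
Traceback (most recent call last):
ValueError: not enough values to unpack (expected 2, got 0)

During handling of the above exception, another exception occurred:

Traceback (most recent call last):
  File "h.py", line 18, in wing
    m=X.mean(0); w,v=np.linalg.eigh(np.cov((X-m).T)); a=v[:,1]
                     ~~~~~~~~~~~~~~^^^^^^^^^^^^^^^^^
numpy.linalg.LinAlgError: 0-dimensional array given. Array must be at least two-dimensional
```

The arm hides the nut from the top camera, so I'll swing it aside.

```bash
cat >> h.py <<'E'
def look(name):
    q=np.array(bot.observe()["joints"]); q[0]+=.45; bot.move_joints(q)
    t=bot.read_camera("top"); s=bot.read_camera("side"); print("t",bot.observe()["time_s"])
    g=lambda i:cv2.resize(i[:,:,::-1],(400,400),interpolation=cv2.INTER_CUBIC)
    cv2.imwrite(name,np.hstack([g(t["image"][155:265,265:375]),g(s["image"][175:285,265:375])]))
    m,a,l,n=wing(t); print(m,"wing grinder-frame",(a-YAW)%180,l,n)
E
python3 -c "
from h import *
look('pics/c1.png')"
```

```text
t 11.05
[0.53010835 0.00210924] wing grinder-frame 26.81236999800072 0.058288525063753704 222
```

View pics/c1.png

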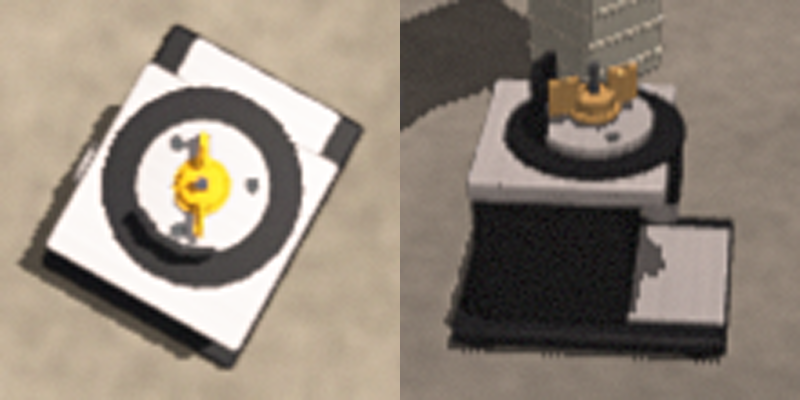

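The nut went from -71° to -153°, and the grinder hasn't moved. The next wing is at 27°, so I'll run full strokes from 82°.

```bash
python3 - <<'E'
from h import *
for i in range(2):
    r,home=stroke(82,step=12)
    if home or home is None: break
E
```

```text
[(70, np.float64(0.9)), (58, np.float64(-0.0)), (46, np.float64(0.4)), (34, np.float64(1.1)), (22, np.float64(0.9)), (10, np.float64(1.3)), (-2, np.float64(0.4)), (-14, np.float64(0.7)), (-26, np.float64(-0.2)), (-38, np.float64(0.4)), (-50, np.float64(-0.5)), (-62, np.float64(0.5)), (-74, np.float64(0.0)), (-86, np.float64(0.0)), (-98, np.float64(0.4)), (-110, np.float64(-1.3))]
reached -109.8 t 19.975
[(70, np.float64(0.0)), (58, np.float64(0.4)), (46, np.float64(0.2)), (34, np.float64(0.1)), (22, np.float64(1.1)), (10, np.float64(-0.1)), (-2, np.float64(1.2)), (-14, np.float64(0.2)), (-26, np.float64(0.2)), (-38, np.float64(0.5)), (-50, np.float64(-0.2)), (-62, np.float64(-0.0)), (-74, np.float64(-0.2)), (-86, np.float64(0.2)), (-98, np.float64(-0.2)), (-110, np.float64(0.1))]
reached -109.7 t 30.4083
```

```bash
python3 - <<'E'
from h import *
r,home=stroke(82,step=12)
if home is not None: look("pics/c2.png")
E
```

```text
hit at 34 [3.4 4.8 1.4] tangential 4.6
[(70, np.float64(1.0)), (58, np.float64(2.0)), (46, np.float64(1.2)), (34, np.float64(6.0))]
reached 42.3 t 36.6417
t 37.7167
[0.53059507 0.00181101] wing grinder-frame 3.641492470813347 0.06147207152422807 229
```

View pics/c2.png

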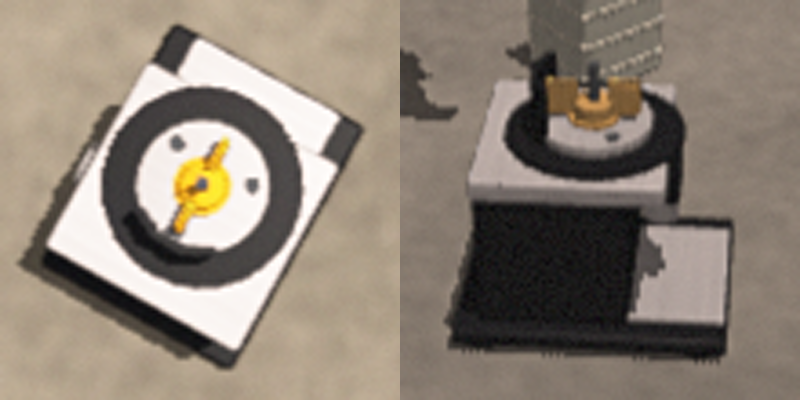

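The nut stopped firmly at 4° (465° turned, 8.1 rad, within the stated range) and its hub sits on the carrier. One slightly firmer push will confirm it.

```bash
python3 - <<'E'
from h import *
r,home=stroke(62,phi1=20,step=6,speed=.015,stop=8)
if home is not None: look("pics/c3.png")
s,t=bot.read_camera("side"),bot.read_camera("top")
ps,pt=brass(s,(290,180,350,225)),brass(t,(285,170,355,240)); print(tri(t,pt.mean(0),s,ps.mean(0)))
E
```

```text
hit at 38 [2.5 5.2 1.6] tangential 4.8
[(56, np.float64(-0.3)), (50, np.float64(-0.8)), (44, np.float64(0.6)), (38, np.float64(5.2))]
reached 41.5 t 42.2417
t 43.3167
[0.53052336 0.00179969] wing grinder-frame 3.3292054476167436 0.06147825567648869 228
(array([0.53202061, 0.00148321, 0.16104669]), np.float64(0.002156900500963921))
```

View pics/c3.png

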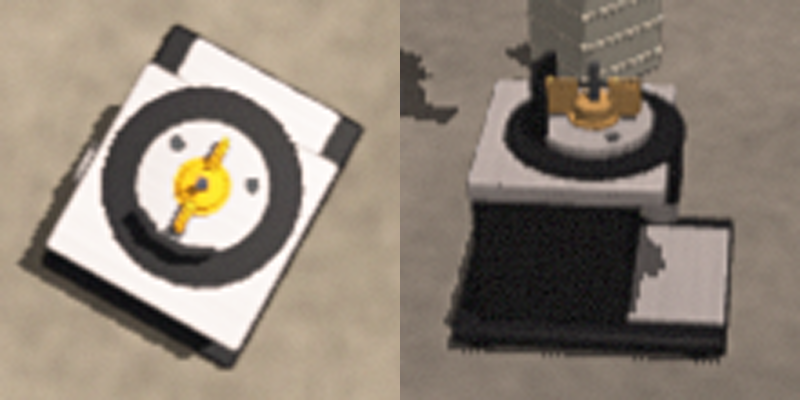

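The second push hit the same stop and the nut didn't move. The grinder is where it was and the arm is clear.

```bash
python3 -c "
from rig import bot
print(bot.hand_in())"
```

```text
the job is handed in; nothing more can be done
None
```

The wing nut is fully home: it turned about 8.1 rad clockwise to a hard stop, a second firmer push did not move it, the grinder has not shifted in the images, and the job is handed in.

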